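Slide the loaded rivet tray into the chest and latch it

ROBOT

A 6-joint arm with a two-finger parallel gripper is mounted at the origin on the work surface. World frame = base frame: x ahead of the robot, y to its left, z up, the work surface at z = 0. Lengths are in m, angles in rad, forces in N, time in s.
With the tool pointing down it reaches from about 0.35 to 0.775 m from the base axis. Payload 7.3 kg.
Tool frame: the origin (TCP) lies at the very end of the fingers, on their centre line; the grasp point (between the pads) lies 19 mm behind it; z points along the fingers, y is the line along which they close (so a half turn about z gives the same grasp; the last joint's range is limited). The gripper opens to 92 mm and grips with 3 to 60 N. Pads are 19 mm wide; open, the fingers measure 130 mm over their backs; the gripper's body (75 mm by 190 mm) begins 47 mm behind the grasp point.
Start: joints at [-1.468, 0.342, 1.524, -0, 1.275, -0.146], TCP at [0.129, -0.509, 0.227] pointing down, gripper open.
Joint ranges: [-2.53, 2.53], [-0.77, 2.02], [0.04, 2.7], [-1, 4.14], [0.28, 2.66], [-3.11, 3.11]. Speed limits (rad/s): [2.57, 2.57, 3.14, 3.14, 3.14, 3.14].

INTERFACE

Orientations are given as a rotation vector (axis times angle).
In Python, from station import env gives the robot as it stands.
- The arm moves only by the tool apply_moves, never from a script. Its argument "series" is a list of rows, each an object with "linear": the shift along the tool's x, y, z in m, a list of three; "dr": the turn, a rotation vector about the tool's x, y, z in degrees, a list of three; "hand": the closure, from -1 (fully open) to 1 (shut). A call has 1 to 12 rows; each row shifts and turns the commanded pose from where the row before left it, along the tool's axes as they then stand; what a row does not reach is not made up. A row lasts 1/8 s, in which the tool goes at most 62.5 mm and 10.7 degrees, less where a joint would pass 70% of its speed; a pose out of reach is approached as far as the arm can. A call with a gripper value outside its range is refused whole. The fingers move at their own pace and stop on an object; "squeeze" is the grip in N (left out, the last holds). Time passes only in rows, so rows that do not move let the fingers close. It gives the time, the measured TCP pose, the force, the opening and the grip force at its end, in the units of the state.
- env.get_obs(): the state, without advancing time (a new reading comes with each control period).
- env.snapshot(name): name is "side" or "top" or "wrist"; returns a dict with "img" (400x640x3 uint8, red, green, blue), "z_map" (400x640 float32, m along the optical axis (not along the pixel's ray), 0 where there is no reading), "fx", "fy", "cx", "cy" (pixels), "origin" and "orientation" of the camera in the world. Camera axes: x right, y down, z forward; pixel columns grow to the right and rows downward; lengths in m; the calibration is good to about 2 mm. The wrist camera is an equidistant fisheye: a pixel r from the principal point sees the ray r / f radians off the axis. A picture is of the moment at which its call begins.
- env.finish_job(): hands the job in; it is judged then, once.
The state is a dict: "clock": time; "joint_pos": joint angles; "joint_velocities": joint speeds; "joint_efforts": joint torques, N m; "position": TCP position; "ee_rot": TCP orientation; "wrist_force": force on the tool from outside, world axes, zero at the start; "moment": the same for the moment, N m; "grip_width": opening from 0.0 (shut) to 1.0 (fully open); "grasp_force": force on a finger pad.
Only numpy, scipy, OpenCV 4.12 (cv2) and the standard library are available. Lean on these libraries where they do the work, as an engineer would, in place of code of your own. Each camera call takes 0.05 s, during which the arm holds its last target. There are 200 camera calls.

TASK

Pick up the loaded rivet tray by its handle, set its side flanges on the two runners at the open front of the grey chest, and slide it fully home in the slots, tall front wall outermost. Only then swing the steel keeper bar across in front of it as far as it goes. Keep the two tins standing in the tray, and leave the tools lying on the bench where they are.

Things in the scene. Friction and masses are not known exactly. Their poses are not given: they have to be found in the camera images.
- chest: Grey steel rivet chest fixed to the bench, 145 long (x) x 166 wide (y) x 100 mm high, open at its front (-x side) and on top; lid propped open, leaning back behind the rear (+x) wall. Origin: centre of the underside, at bench level; x points from the open front to the rear wall, z up. Side walls' inner faces at y = +-77 mm. The rear wall's inner face, x = +60 mm, is the tray's stop.
- slot_mouth (a point): Middle of the chest's mouth, level with the runners' tops, 55 mm above the bench, at chest x = -58 mm. The two runners (12 mm wide, at y = +-65 to +-77 mm) start 82 mm in front of it and go to the rear wall. From the mouth inward a lip 12 mm above each runner makes it a slot 12 mm high. Guides at the mouth flare outward to y = +-89 mm, 40 mm in front of it.
- tray_home (a point): Where the tray's origin lies when it is fully home on the runners, against the rear wall: chest x = 0, y = 0, 33 mm above the bench, tray axes along the chest's axes.
- tray: Loaded aluminium tray, 120 long (x) x 124 wide (y), walls 40 mm high, front wall (-x) 55; 0.35 kg plus tins. Origin: centre of the underside; +x end goes in first. Flange along each long side, 62 to 74 mm from the middle, underside 22, top 26 mm up. Handle over the middle, its highest part: dark steel bar 12 thick (x) x 76 long (y) x 20 mm high, centre 75 mm above the origin, on two posts.
- tray_front (a point): Middle of the top edge of the tray's tall front wall: x = -58, y = 0, z = 55 mm in the tray's frame. This wall faces out of the chest when the tray is home.
- tin_a: Round closed steel tin, 38 mm diameter, 32 mm high, 0.1 kg, standing loose in the front (-x) half of the tray. Origin: centre of its underside.
- tin_b: The same kind of tin, standing loose in the rear (+x) half of the tray. Origin: centre of its underside.
- keeper_knob (a point): Middle of the round upright knob, 14 mm diameter, 40 mm high, on the free end of the chest's keeper; 111 mm above the bench. The keeper is a flat steel bar, 12 x 12 mm, top 87 mm above the bench, swinging level about an upright pin; knob axis 80 mm from the pin.
- keeper_pin (a point): The keeper's upright hinge pin beside the mouth, at x = -70, y = +92 mm in the chest's frame, 81 mm above the bench.
- keeper (a joint): Keeper angle in rad, growing counter-clockwise seen from above as it closes: 0 = fully open, bar pointing midway between the chest's -x and +y; 0.785 = along the chest's -x; 2.356 = closed at its stop, along the chest's -y, across the mouth 4 mm in front of a home tray. Light friction; it stays where left.
- snips: Aviation snips with yellow handles, 210 mm long, 18 mm high, lying flat. Origin: near the pivot, at bench level. Not to be moved.
- drift: Brass drift punch, 150 mm long, 16 mm thick, lying. Origin: its middle, at bench level. Not to be moved.
- centre_punch: Steel centre punch, 110 mm long, 12 mm thick, lying. Origin: its middle, at bench level. Not to be moved.
- offcut: Dull aluminium angle offcut, 140 mm long, 30 x 30 mm, lying. Origin: its middle, at bench level. Not to be moved.
Things that resemble listed ones, but are neither listed nor needed, are in the scene too. What is meant by the tray is not orange or turquoise, and is the larger of those in its own colour.

How it is judged:
By the outcome, as a careful person would: the job done as asked, in the order asked, and still so for the second after the job is handed in, with the robot touching nothing.
It also fails if it takes over 67 s, if anything falls off the work surface, if the arm or the gripper's body presses on something with over 40 N, if the wrist force passes 120 N, or if a joint passes its speed limit or range.

## Working session

There is one attempt and no reset: what is moved stays moved. The work goes in short steps, Python scripts to look and compute and a tool call to move; the robot and the scene stay as the last step left them, time stands still between calls to the robot, and variables do not carry over. Pictures are saved under pics/ and viewed, at most 10 in all, crops included, and the job is handed in when it is done.

Besides the shell and the picture viewer there is one more tool, called after "Call:" as name(argument=value, ...) on one line, values as JSON. apply_moves: Moves the arm, as the interface text tells. Its arguments: {"type":"object","properties":{"series":{"type":"array"},"squeeze":{"type":"number"}},"required":["series"]}

```bash
mkdir -p pics; ls
python3 - <<'E'
from station import env
import cv2,numpy as np
o=env.get_obs();print({k:np.round(v,3).tolist() for k,v in o.items()})
for n in("side","top"):
    s=env.snapshot(n);cv2.imwrite(f"pics/{n}0.png",s["img"][:,:,::-1]);np.savez(f"{n}0.npz",**s)
    print(n,s["fx"],s["cx"],s["cy"],np.round(s["origin"],3),np.round(s["orientation"],3).tolist(),s["z_map"].min(),s["z_map"].max())
E
```

```text
pics
{'clock': 0.0, 'joint_pos': [-1.468, 0.343, 1.525, 0.0, 1.275, -0.146], 'joint_velocities': [-0.002, -0.001, 0.0, -0.0, -0.002, -0.002], 'joint_efforts': [-0.002, -43.125, -24.422, 0.071, 0.056, -0.0], 'position': [0.129, -0.508, 0.226], 'ee_rot': [-3.116, -0.39, -0.0], 'wrist_force': [0.632, 0.535, -0.65], 'moment': [0.025, 0.004, 0.038], 'grasp_force': 0.0, 'grip_width': 1.001}
side 446.1395020369976 317.611475964678 200.34017908016077 [-0.093 -1.07   0.816] [-2.083, 0.573, -0.327] 0.0 3.9999878
top 391.41608444424526 324.66947520071557 197.5689573160582 [ 0.245 -0.112  1.38 ] [-2.144, 2.065, -0.231] 0.0 2.4956348
```

View pics/top0.png

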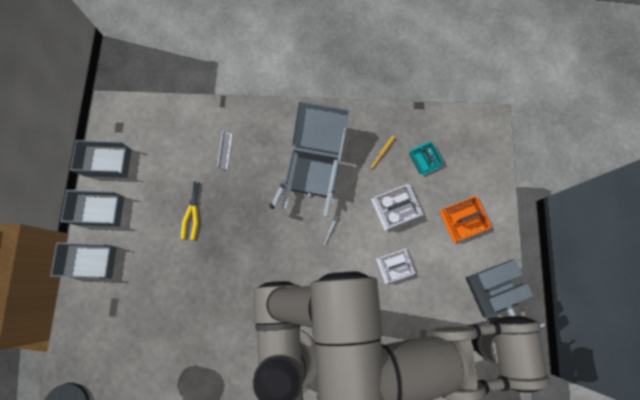

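View pics/side0.png

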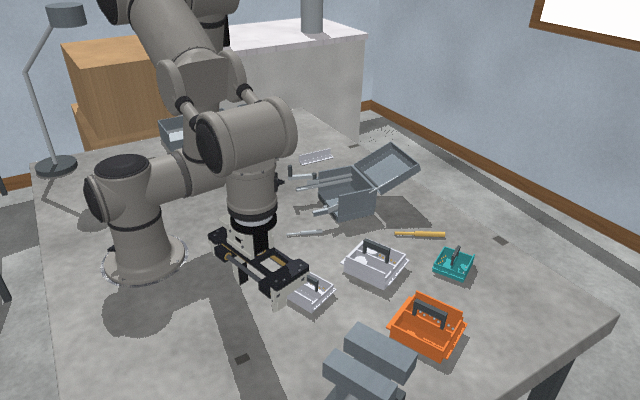

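The top view shows the aluminium tray with two tins and a handle at (398,207). The others that could be taken for it are a smaller aluminium tray at (396,266), an orange one at (466,218) and a turquoise one at (426,157). I choose (398,207), the larger of its colour. The chest is at (315,172) with its keeper at about (278,195). The side view shows the tray at (375,265) and the chest at (345,195).

```bash
cat > h.py <<'E'
import numpy as np,cv2
from scipy.spatial.transform import Rotation as R
def load(n):
    s=dict(np.load(n)); return s
def rot(s):
    o=np.asarray(s["orientation"]); return o if o.shape==(3,3) else R.from_rotvec(o).as_matrix()
def cloud(s):
    z=s["z_map"]; v,u=np.mgrid[:z.shape[0],:z.shape[1]]
    P=np.dstack([(u-s["cx"])/s["fx"]*z,(v-s["cy"])/s["fy"]*z,z])@rot(s).T+s["origin"]
    P[z<=0]=np.nan; return P
def ray(s,u,v):
    d=rot(s)@np.array([(u-s["cx"])/s["fx"],(v-s["cy"])/s["fy"],1.]); return np.asarray(s["origin"]),d
def plane(s,u,v,h):
    o,d=ray(s,u,v); return o+d*(h-o[2])/d[2]
E
python3 - <<'E'
from h import *
t=load("top0.npz");a=t["img"][90:285,260:450,::-1];b=load("side0.npz")["img"][140:320,285:485,::-1]
A=cv2.resize(a,(390,400),interpolation=cv2.INTER_CUBIC);B=cv2.resize(b,(400,400),interpolation=cv2.INTER_CUBIC)
cv2.imwrite("pics/crop.png",np.hstack([A,B]))
for n in("top0.npz","side0.npz"):
    s=load(n);P=cloud(s)
    print(n,"bench z",np.nanmedian(P[...,2][(P[...,0]>.3)&(P[...,0]<.8)&(abs(P[...,1])<.4)]))
    pts={"top0.npz":[(398,207),(396,266),(466,218),(426,157),(315,172),(278,195)],"side0.npz":[(375,248),(345,195),(455,258)]}[n]
    for u,v in pts: print((u,v),np.round(P[v,u],3))
E
```

```text
top0.npz bench z 0.00036216498300234434
(398, 207) [ 0.527 -0.367  0.01 ]
(396, 266) [ 0.316 -0.35   0.063]
(466, 218) [ 0.482 -0.581  0.087]
(426, 157) [ 0.712 -0.466  0.027]
(315, 172) [ 0.64  -0.066  0.028]
(278, 195) [0.537 0.053 0.088]
side0.npz bench z 0.0021089759158066657
(375, 248) [ 0.52  -0.361  0.075]
(345, 195) [ 0.575 -0.136  0.101]
(455, 258) [ 0.722 -0.462  0.028]
```

View pics/crop.png

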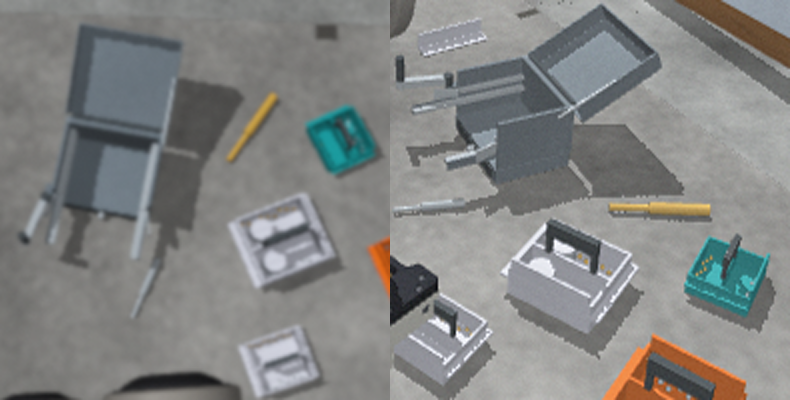

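The crop confirms the choice: the tray at crop (285,240) on the left and (570,270) on the right has white flanges, a dark handle and two tins, with its tall wall at the robot side. The smaller look-alike is below it at (280,360). The chest's mouth faces the robot, and the keeper is open with its knob at the lower left, crop (25,235).

Run:
```python
from h import *
def rect(Q,name):
    Q=Q.astype(np.float32); c,wh,a=cv2.minAreaRect(Q); print(name,len(Q),"c",np.round(c,4),"wh",np.round(wh,4),"ang",round(a,1))
for n in("top0.npz","side0.npz"):
    s=load(n);P=cloud(s);x,y,z=P[...,0],P[...,1],P[...,2]
    hsv=cv2.cvtColor(s["img"],cv2.COLOR_RGB2HSV);V=hsv[...,2]
    print(n)
    tr=(x>.42)&(x<.64)&(y>-.46)&(y<-.27)
    m=tr&(z>.066)&(z<.1); print(" handle z pct",np.nanpercentile(z[m],[5,50,95]).round(4)); rect(P[m&(z>.078)][:,:2],"handle top")
    m=tr&(z>.015)&(z<.066);rect(P[m][:,:2],"tray body")
    m=tr&(z>.048)&(z<.064);rect(P[m][:,:2],"front wall")
    q=P[m];print(np.nanpercentile(q,[5,50,95],axis=0).round(3).tolist())
    ch=(x>.45)&(x<.85)&(y>-.2)&(y<.12)
    m=ch&(z>.09)&(z<.106)
    N,L,st,ce=cv2.connectedComponentsWithStats(m.astype(np.uint8))
    for i in range(1,N):
        if st[i,4]>25: rect(P[L==i][:,:2],f"chest z.1 px{ce[i].round()} zmed {np.median(z[L==i]):.3f}")
    m=ch&(z>.108)&(z<.14)&(x<.62)
    if m.sum()>3: rect(P[m][:,:2],"knob"); print(np.median(P[m],0).round(4), P[m][:,2].max())
    m=(x>.45)&(x<.6)&(y>0)&(y<.12)&(z>.076)&(z<.096)
    if m.sum()>3: rect(P[m][:,:2],"keeper")
    m=ch&(z>.045)&(z<.07)
    N,L,st,ce=cv2.connectedComponentsWithStats(m.astype(np.uint8))
    for i in range(1,N):
        if st[i,4]>20: rect(P[L==i][:,:2],f"runner? px{ce[i].round()} zmed {np.median(z[L==i]):.3f}")
```

```text
top0.npz
 handle z pct [0.0744 0.0843 0.0882]
handle top 82 c [ 0.5254 -0.3587] wh [0.0125 0.0763] ang 23.5
tray body 719 c [ 0.5255 -0.3589] wh [0.1208 0.1504] ang 23.7
front wall 48 c [ 0.4984 -0.3705] wh [0.0617 0.114 ] ang 23.3
[[0.451, -0.429, 0.05], [0.474, -0.379, 0.054], [0.508, -0.326, 0.059]]
chest z.1 px[318. 131.] zmed 0.098 528 c [ 0.7669 -0.075 ] wh [0.1661 0.058 ] ang 83.0
chest z.1 px[315. 157.] zmed 0.099 404 c [ 0.637  -0.0604] wh [0.1712 0.1361] ang 82.0
knob 17 c [0.496  0.0727] wh [0.0119 0.0116] ang 39.6
[0.494  0.0719 0.1249] 0.13026066688667193
keeper 112 c [0.5455 0.0539] wh [0.0179 0.1204] ang 66.9
runner? px[296. 178.] zmed 0.056 273 c [ 0.6218 -0.0069] wh [0.1089 0.2458] ang 48.1
runner? px[327. 202.] zmed 0.055 122 c [ 0.5349 -0.1178] wh [0.0175 0.1164] ang 81.5
side0.npz
 handle z pct [0.0682 0.0807 0.0869]
handle top 135 c [ 0.5243 -0.3593] wh [0.0172 0.0761] ang 25.8
tray body 1523 c [ 0.5235 -0.3594] wh [0.1267 0.1502] ang 24.3
front wall 169 c [ 0.4974 -0.3694] wh [0.0689 0.1169] ang 25.6
[[0.451, -0.431, 0.049], [0.477, -0.386, 0.054], [0.537, -0.331, 0.06]]
chest z.1 px[366. 176.] zmed 0.099 921 c [ 0.6787 -0.0653] wh [0.1831 0.2237] ang 81.2
knob 27 c [0.4947 0.0687] wh [0.0193 0.0102] ang 61.8
[0.4954 0.0679 0.1197] 0.12817850972971478
keeper 170 c [0.5457 0.0495] wh [0.0239 0.1201] ang 63.7
runner? px[329. 183.] zmed 0.056 406 c [0.6161 0.0078] wh [0.1001 0.2253] ang 56.0
runner? px[345. 206.] zmed 0.056 394 c [ 0.5799 -0.1356] wh [0.0298 0.2124] ang 76.5
```

Run:
```python
from h import *
# chest frame guess
yaw=np.radians(-8.2); ex=np.array([np.cos(yaw),np.sin(yaw)]); ey=np.array([-ex[1],ex[0]])
for n in("top0.npz","side0.npz"):
    P=cloud(load(n));m=np.isfinite(P[...,0])
    Q=P[m];Q=Q[(Q[:,0]>.45)&(Q[:,0]<.95)&(Q[:,1]>-.25)&(Q[:,1]<.15)]
    a=Q[:,:2]@ex;b=Q[:,:2]@ey;z=Q[:,2]
    print(n)
    w=(abs(z-.1)<.004)
    for lo,hi in((.55,.60),(.60,.65),(.65,.70)):
        k=w&(a>lo)&(a<hi); v=np.sort(b[k]); print("walls y at",lo, np.percentile(v[v<.03],[5,50,95]).round(4) if (v<.03).any() else None, np.percentile(v[v>=.03],[5,50,95]).round(4) if (v>=.03).any() else None)
    print("wall top x range",np.percentile(a[w],[1,50,99]).round(3))
    k=(abs(z-.055)<.004)
    for lo,hi in((.47,.51),(.51,.55)):
        j=k&(a>lo)&(a<hi); v=b[j];  
        for g in (v[v<0.02],v[v>=0.02]):
            if len(g): print("runner y",lo,len(g),np.percentile(g,[2,50,98]).round(4))
    print("runner x start",a[k].min().round(3))
    for h in(.11,.13,.15,.17,.19,.21):
        j=(abs(z-h)<.01)&(a>.66); 
        if j.sum(): print("lid z",h,np.percentile(a[j],[2,50]).round(3))
```

```text
top0.npz
walls y at 0.55 [-0.0483 -0.0468 -0.0444] [0.1106 0.1126 0.1154]
walls y at 0.6 [-0.0495 -0.0473 -0.0443] [0.1101 0.1124 0.1154]
walls y at 0.65 [-0.0504 -0.0254  0.0227] [0.0343 0.0797 0.1131]
wall top x range [0.574 0.705 0.793]
runner y 0.47 25 [-0.0461 -0.0387 -0.0315]
runner y 0.47 26 [0.0985 0.1053 0.1134]
runner y 0.51 45 [-0.0466 -0.0382 -0.0318]
runner y 0.51 46 [0.099  0.1064 0.1187]
runner x start 0.488
lid z 0.11 [0.688 0.791]
lid z 0.13 [0.759 0.834]
lid z 0.15 [0.795 0.837]
lid z 0.17 [0.836 0.839]
side0.npz
walls y at 0.55 [-0.053  -0.0496 -0.0439] [0.1069 0.1108 0.1169]
walls y at 0.6 [-0.0529 -0.0498 -0.0442] [0.1073 0.1101 0.1158]
walls y at 0.65 [-0.0537 -0.0294  0.0262] [0.0342 0.0841 0.1139]
wall top x range [0.479 0.699 0.786]
runner y 0.47 32 [-0.0493 -0.0422 -0.0307]
runner y 0.47 26 [0.0948 0.103  0.1169]
runner y 0.51 43 [-0.0564 -0.0452 -0.0306]
runner y 0.51 48 [0.0959 0.1052 0.1223]
runner x start 0.488
lid z 0.11 [0.687 0.778]
lid z 0.13 [0.754 0.827]
lid z 0.15 [0.797 0.839]
lid z 0.17 [0.834 0.839]
```

Call:
apply_moves(series=[{"linear": [0.042,-0.0046,-0.008],"dr": [0,0,0],"hand": -1},{"linear": [0.042,-0.0046,-0.008],"dr": [0,0,0],"hand": -1},{"linear": [0.042,-0.0046,-0.008],"dr": [0,0,0],"hand": -1},{"linear": [0.042,-0.0046,-0.008],"dr": [0,0,0],"hand": -1},{"linear": [0.042,-0.0046,-0.008],"dr": [0,0,0],"hand": -1},{"linear": [0.042,-0.0046,-0.008],"dr": [0,0,0],"hand": -1},{"linear": [0.042,-0.0046,-0.008],"dr": [0,0,0],"hand": -1},{"linear": [0.042,-0.0046,-0.008],"dr": [0,0,0],"hand": -1},{"linear": [0.042,-0.0046,-0.008],"dr": [0,0,0],"hand": -1},{"linear": [0.042,-0.0046,-0.008],"dr": [0,0,0],"hand": -1}])

```text
clock: 1.35
position: [0.5261, -0.3601, 0.3065]
ee_rot: [-3.117, -0.39, 0.001]
wrist_force: [-0.1, -1.1, -0.1]
grip_width: 0.999
grasp_force: 0.0
```

Call:
apply_moves(series=[{"linear": [0,0,0],"dr": [0,0,-9.93],"hand": -1},{"linear": [0,0,0],"dr": [0,0,-9.93],"hand": -1},{"linear": [0,0,0],"dr": [0,0,-9.93],"hand": -1},{"linear": [0,0,0],"dr": [0,0,-9.93],"hand": -1},{"linear": [0,0,0],"dr": [0,0,-9.93],"hand": -1},{"linear": [0,0,0],"dr": [0,0,-9.93],"hand": -1},{"linear": [0,0,0],"dr": [0,0,-9.93],"hand": -1},{"linear": [0,0,0],"dr": [0,0,-9.93],"hand": -1},{"linear": [0,0,0],"dr": [0,0,-9.93],"hand": -1},{"linear": [0,0,0],"dr": [0,0,-9.93],"hand": -1},{"linear": [0,0,0],"dr": [0,0,0],"hand": -1}])

```text
clock: 2.72
position: [0.5249, -0.3607, 0.3062]
ee_rot: [-1.723, -2.626, -0.0]
wrist_force: [0.1, 0.3, -0.2]
grip_width: 0.997
grasp_force: 0.0
```

```bash
cat >> h.py <<'E'
def wray(s,u,v):
    a=(np.asarray(u,float)-s["cx"])/s["fx"];b=(np.asarray(v,float)-s["cy"])/s["fy"];r=np.hypot(a,b)+1e-12
    return np.stack([a/r*np.sin(r),b/r*np.sin(r),np.cos(r)],-1)
def wcloud(s):
    z=s["z_map"];v,u=np.mgrid[:z.shape[0],:z.shape[1]];d=wray(s,u,v)
    P=(d/np.maximum(d[...,2:],.05)*z[...,None])@rot(s).T+s["origin"]; P[z<=0]=np.nan; return P
def frame(p): # chest axes
    y=np.radians(p); return np.array([np.cos(y),np.sin(y)]),np.array([-np.sin(y),np.cos(y)])
E
python3 - <<'E'
from station import env
from h import *
s=env.snapshot("wrist");cv2.imwrite("pics/w1.png",s["img"][:,:,::-1]);np.savez("w1.npz",**s)
print(s["fx"],s["cx"],s["cy"],np.round(s["origin"],3),np.round(rot(s),2).tolist())
P=wcloud(s);x,y,z=P[...,0],P[...,1],P[...,2]
tr=(x>.42)&(x<.64)&(y>-.46)&(y<-.27)
for nm,lo,hi in(("handle",.078,.1),("body",.015,.066),("bench",-.02,.01)):
    m=tr&(z>lo)&(z<hi);Q=P[m]
    if len(Q):c,wh,a=cv2.minAreaRect(Q[:,:2].astype(np.float32));print(nm,len(Q),np.round(c,4),np.round(wh,4),a,np.median(Q[:,2]))
E
```

```text
309.70691628693146 319.5557571985506 196.0709898060607 [ 0.493 -0.289  0.466] [[0.92, 0.38, 0.11], [0.4, -0.88, -0.26], [-0.0, 0.29, -0.96]]
handle 536 [ 0.5264 -0.3593] [0.0102 0.076 ] 23.42694664001465 0.08672705510252626
body 4103 [ 0.5263 -0.3591] [0.1211 0.1485] 24.20418357849121 0.037414213736558954
bench 12152 [ 0.53  -0.365] [0.19   0.2199] 89.99252319335938 0.0022375132501961936
```

View pics/w1.png

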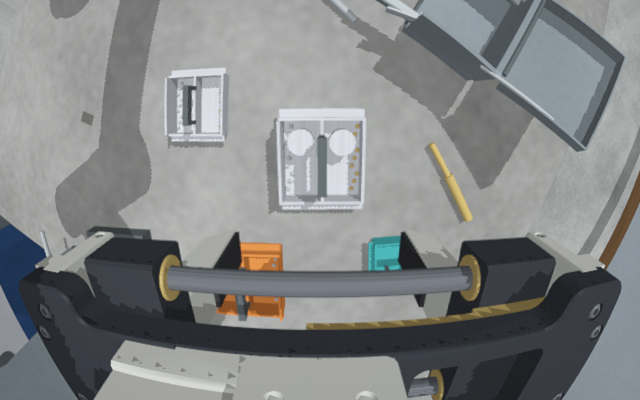

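The wrist view shows the chosen tray at (320,160): tins at (299,142) and (342,142), handle at (322,165). Three views agree on its centre (0.526,-0.359), handle top 0.086 and yaw 23.5°. Next I look at the chest.

Call:
apply_moves(series=[{"linear": [0.0404,0.0174,0],"dr": [0,0,0],"hand": -1},{"linear": [0.0404,0.0174,0],"dr": [0,0,0],"hand": -1},{"linear": [0.0404,0.0174,0],"dr": [0,0,0],"hand": -1},{"linear": [0.0404,0.0174,0],"dr": [0,0,0],"hand": -1},{"linear": [0.0404,0.0174,0],"dr": [0,0,0],"hand": -1},{"linear": [0,0,0],"dr": [0,0,0],"hand": -1},{"linear": [0,0,0],"dr": [0,0,0],"hand": -1}])

```text
clock: 3.65
position: [0.5241, -0.1412, 0.3067]
ee_rot: [1.723, 2.626, -0.001]
wrist_force: [-0.1, -0.8, 0.2]
grip_width: 1.002
grasp_force: 0.0
```

Run:
```python
from station import env
from h import *
o=env.get_obs();print(o["position"],o["ee_rot"])
s=env.snapshot("wrist");cv2.imwrite("pics/w2.png",s["img"][:,:,::-1]);np.savez("w2.npz",**s)
P=wcloud(s);Q=P[np.isfinite(P[...,0])];Q=Q[(Q[:,0]>.44)&(Q[:,0]<.85)&(Q[:,1]>-.2)&(Q[:,1]<.15)]
z=Q[:,2]
# yaw from runners' pre-mouth parts: fit line of each runner's points
yaw=-8.2
for it in range(3):
    ex,ey=frame(yaw);a=Q[:,:2]@ex;b=Q[:,:2]@ey;sl=[]
    for g in((-.06,-.0),(.07,.14)):
        j=(abs(z-.055)<.004)&(a>.495)&(a<.53)&(b>g[0])&(b<g[1]); print("runner",j.sum(),np.percentile(b[j],[2,50,98]).round(4),np.median(z[j]).round(4),"xmin",a[(abs(z-.055)<.004)&(b>g[0])&(b<g[1])&(a>.47)].min().round(4))
        w=(abs(z-.1)<.003)&(a>.58)&(a<.68)&(b>g[0])&(b<g[1])
        if w.sum()>20:
            p=np.polyfit(a[w],b[w],1);sl.append(p[0]);print(" wall",w.sum(),np.percentile(b[w],[2,50,98]).round(4),"slope",p[0].round(4), "x",np.percentile(a[w],[1,99]).round(3))
    if sl: yaw+=np.degrees(np.mean(sl));print("yaw",yaw)
k=(z>.108)&(z<.135)&(Q[:,0]<.6);print("knob",k.sum(),np.median(Q[k],0).round(4),Q[k].min(0).round(4),Q[k].max(0).round(4))
k=(abs(z-.087)<.004)&(Q[:,0]<.6)&(Q[:,1]>0);print("keeper",k.sum(),cv2.minAreaRect(Q[k][:,:2].astype(np.float32)))
k=(abs(a-.66)<.015)&(abs(b-.033)<.02);print("floor",np.median(z[k]))
r=(z>.05)&(z<.095)&(abs(b-.033)<.05)&(a>.67)&(a<.72);print("rear wall face a",np.percentile(a[r],[5,50]).round(4),r.sum())
```

```text
[ 0.5241363  -0.14123205  0.3067265 ] [ 1.72299132e+00  2.62649283e+00 -7.32525793e-04]
runner 287 [-0.0459 -0.0382 -0.0312] 0.0568 xmin 0.4893
 wall 363 [-0.0505 -0.0471 -0.0439] slope -0.0115 x [0.582 0.679]
runner 300 [0.0982 0.1052 0.1132] 0.0568 xmin 0.4903
 wall 398 [0.1088 0.1121 0.1157] slope -0.0078 x [0.581 0.678]
yaw -8.752277211438297
runner 287 [-0.0411 -0.0333 -0.0263] 0.0568 xmin 0.4896
 wall 364 [-0.0445 -0.041  -0.0379] slope -0.0018 x [0.581 0.679]
runner 296 [0.1032 0.1101 0.1181] 0.0568 xmin 0.4893
 wall 398 [0.115  0.1181 0.1217] slope 0.0015 x [0.581 0.679]
yaw -8.761526634671863
runner 287 [-0.041  -0.0332 -0.0262] 0.0568 xmin 0.4897
 wall 364 [-0.0444 -0.0409 -0.0378] slope -0.0017 x [0.581 0.679]
runner 297 [0.1033 0.1102 0.1182] 0.0568 xmin 0.4893
 wall 398 [0.1151 0.1182 0.1218] slope 0.0017 x [0.581 0.679]
yaw -8.761569960744104
knob 68 [0.4991 0.0664 0.1189] [0.4921 0.0649 0.108 ] [0.5048 0.0715 0.1292]
keeper 683 ((0.5469200015068054, 0.05284206569194794), (0.01935701258480549, 0.11980897188186646), 66.48365783691406)
floor 0.02573334047018655
rear wall face a [0.6887 0.6896] 986
```

View pics/w2.png

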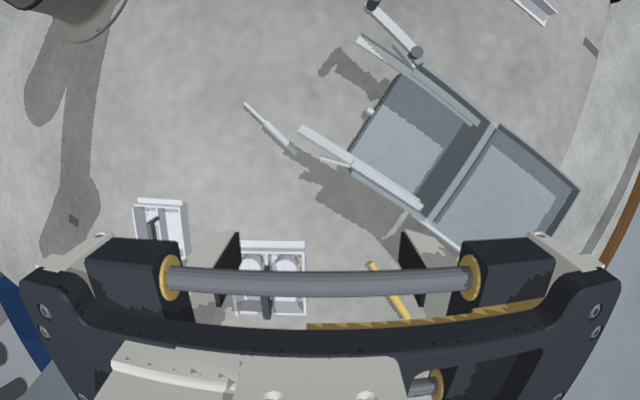

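The chest view shows the mouth at about (355,130), runner ends at (300,128) and (360,38), and the keeper knob at (370,8). Chest origin is (0.628,-0.058) with yaw -8.75°. The wall, runner and rear-wall distances match the given sizes.

Call:
apply_moves(series=[{"linear": [-0.0402,-0.0169,0],"dr": [0,0,0],"hand": 0.13},{"linear": [-0.0402,-0.0169,0],"dr": [0,0,0],"hand": 0.13},{"linear": [-0.0402,-0.0169,0],"dr": [0,0,0],"hand": 0.13},{"linear": [-0.0402,-0.0169,0],"dr": [0,0,0],"hand": 0.13},{"linear": [-0.0402,-0.0169,0],"dr": [0,0,0],"hand": 0.13},{"linear": [0,0,0.039],"dr": [0,0,0],"hand": 0.13},{"linear": [0,0,0.039],"dr": [0,0,0],"hand": 0.13},{"linear": [0,0,0.039],"dr": [0,0,0],"hand": 0.13},{"linear": [0,0,0.039],"dr": [0,0,0],"hand": 0.13},{"linear": [0,0,0.039],"dr": [0,0,0],"hand": 0.13},{"linear": [0,0,0],"dr": [0,0,0],"hand": 0.13},{"linear": [0,0,0],"dr": [0,0,0],"hand": 0.13}])

```text
clock: 5.2
position: [0.5273, -0.3603, 0.1131]
ee_rot: [1.722, 2.625, -0.001]
wrist_force: [-0.1, 0.2, -0.3]
grip_width: 0.431
grasp_force: 0.0
```

Call:
apply_moves(series=[{"linear": [0,0,0.025],"dr": [0,0,0],"hand": 0.13},{"linear": [0,0,0.02],"dr": [0,0,0],"hand": 0.13},{"linear": [0,0,0.011],"dr": [0,0,0],"hand": 0.13},{"linear": [0,0,0],"dr": [0,0,0],"hand": 0.13},{"linear": [0,0,0],"dr": [0,0,0],"hand": 1},{"linear": [0,0,0],"dr": [0,0,0],"hand": 1},{"linear": [0,0,0],"dr": [0,0,0],"hand": 1},{"linear": [0,0,0],"dr": [0,0,0],"hand": 1},{"linear": [0,0,0],"dr": [0,0,0],"hand": 1},{"linear": [0,0,0],"dr": [0,0,0],"hand": 1}], squeeze=45)

```text
clock: 6.45
position: [0.5272, -0.3591, 0.0562]
ee_rot: [1.721, 2.627, -0.0]
wrist_force: [0.5, 0.5, 3.9]
grip_width: 0.131
grasp_force: 45.0
```

Call:
apply_moves(series=[{"linear": [0,0,-0.005],"dr": [0,0,0],"hand": 1},{"linear": [0,0,-0.012],"dr": [0,0,0],"hand": 1},{"linear": [0,0,-0.02],"dr": [0,0,0],"hand": 1},{"linear": [0,0,-0.02],"dr": [0,0,0],"hand": 1},{"linear": [0,0,-0.013],"dr": [0,0,0],"hand": 1},{"linear": [0,0,-0.005],"dr": [0,0,0],"hand": 1},{"linear": [0,0,0],"dr": [0,0,0],"hand": 1}])

```text
clock: 7.32
position: [0.5268, -0.3589, 0.1306]
ee_rot: [-1.721, -2.628, 0.0]
wrist_force: [-0.5, 1.0, -6.4]
grip_width: 0.126
grasp_force: 45.0
```

Run:
```python
from station import env
from h import *
s=env.snapshot("side");cv2.imwrite("pics/s2.png",cv2.resize(s["img"][150:330,260:500,::-1],None,fx=2.5,fy=2.5))
o=env.get_obs();print(o["position"],o["ee_rot"],o["joint_pos"])
P=cloud(s);x,y,z=P[...,0],P[...,1],P[...,2]
m=(x>.42)&(x<.66)&(y>-.47)&(y<-.25)&(z>.05)&(z<.15);Q=P[m]
ex,ey=frame(23.5);c=np.array([.527,-.359]);a=(Q[:,:2]-c)@ex;b=(Q[:,:2]-c)@ey
for nm,k in(("front wall top",(a<-.054)&(a>-.064)),("side -y flange",(b<-.063)&(b>-.076))):
    print(nm,np.percentile(Q[k,2],[50,95]).round(4))
k=(b<-.064)&(b>-.074); 
for lo in(-.05,0,.03): 
    j=k&(a>lo)&(a<lo+.02)
    if j.any(): print("flange z at",lo,np.percentile(Q[j,2],[80]).round(4))
```

```text
[ 0.52662341 -0.35868677  0.13008859] [-1.72073404e+00 -2.62711063e+00 -1.46623974e-04] [-7.18096718e-01  6.28789085e-01  1.32239694e+00 -6.49670934e-05
  1.19151819e+00 -1.12911717e+00]
front wall top [0.103 0.129]
side -y flange [0.1008 0.103 ]
flange z at -0.05 [0.1029]
flange z at 0 [0.1019]
flange z at 0.03 [0.102]
```

View pics/s2.png

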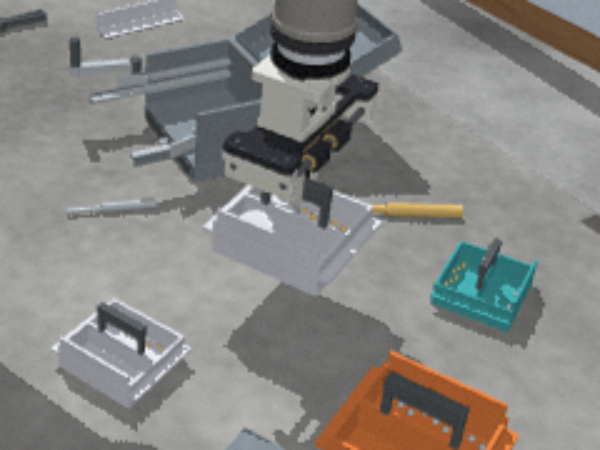

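Tray lifted level at side crop (295,240), with tin and handle visible; the grasp is good. Now I turn it to the chest's yaw and carry it to in front of the mouth.

Call:
apply_moves(series=[{"linear": [0,0,0],"dr": [0,0,2],"hand": 1},{"linear": [0,0,0],"dr": [0,0,4],"hand": 1},{"linear": [0,0,0],"dr": [0,0,5],"hand": 1},{"linear": [0,0,0],"dr": [0,0,5.3],"hand": 1},{"linear": [0,0,0],"dr": [0,0,5.3],"hand": 1},{"linear": [0,0,0],"dr": [0,0,5],"hand": 1},{"linear": [0,0,0],"dr": [0,0,4],"hand": 1},{"linear": [0,0,0],"dr": [0,0,1.7],"hand": 1}])

```text
clock: 8.38
position: [0.5267, -0.3588, 0.1301]
ee_rot: [-2.386, -2.043, 0.0]
wrist_force: [0.8, 0.9, -6.7]
grip_width: 0.128
grasp_force: 45.0
```

Call:
apply_moves(series=[{"linear": [0,-0.012,0],"dr": [0,0,0],"hand": 1},{"linear": [0,-0.028,0],"dr": [0,0,0],"hand": 1},{"linear": [0,-0.034,0],"dr": [0,0,0],"hand": 1},{"linear": [0.01,-0.034,0],"dr": [0,0,0],"hand": 1},{"linear": [0.025,-0.026,0],"dr": [0,0,0],"hand": 1},{"linear": [0.04,-0.0125,0],"dr": [0,0,0],"hand": 1},{"linear": [0.05,0,0],"dr": [0,0,0],"hand": 1},{"linear": [0.055,0,0],"dr": [0,0,0],"hand": 1},{"linear": [0.052,0,0],"dr": [0,0,0],"hand": 1},{"linear": [0.042,0,0],"dr": [0,0,0],"hand": 1},{"linear": [0.027,0,0],"dr": [0,0,0],"hand": 1},{"linear": [0.0123,0,0],"dr": [0,0,0],"hand": 1}])

```text
clock: 9.88
position: [0.4293, -0.026, 0.131]
ee_rot: [2.382, 2.048, 0.0]
wrist_force: [-1.0, -0.3, -6.8]
grip_width: 0.128
grasp_force: 45.0
```

Call:
apply_moves(series=[{"linear": [0,0,0],"dr": [0,0,0],"hand": 1},{"linear": [0,0,0],"dr": [0,0,0],"hand": 1}])

```text
clock: 10.12
position: [0.4297, -0.028, 0.1308]
ee_rot: [2.385, 2.044, -0.0]
wrist_force: [-0.0, -0.6, -6.5]
grip_width: 0.128
grasp_force: 45.0
```

Run:
```python
from station import env
from h import *
o=env.get_obs();print(o["position"],o["ee_rot"],o["joint_pos"])
p=R.from_rotvec(o["ee_rot"]).as_matrix();print("tool y yaw",np.degrees(np.arctan2(p[1,1],p[0,1])))
C=np.array([.6278,-.0577]);ex,ey=frame(-8.75)
print("TCP in chest",(o["position"][:2]-C)@ex,(o["position"][:2]-C)@ey)
ims=[]
for n in("side","top","wrist"):
    s=env.snapshot(n);np.savez(f"{n}3.npz",**s)
    P=(wcloud if n=="wrist" else cloud)(s)
    Q=P[np.isfinite(P[...,0])];a=(Q[:,:2]-C)@ex;b=(Q[:,:2]-C)@ey;z=Q[:,2]
    k=(abs(a+.2)<.075)&(abs(b)<.09)&(z>.085)&(z<.108)
    if k.sum()>10:
        c,wh,an=cv2.minAreaRect(np.c_[a[k],b[k]].astype(np.float32));print(n,k.sum(),"tray in chest",np.round(c,4),np.round(wh,4),round(an,1))
    for sg in(-1,1):
        for lo in(-.25,-.2,-.16):
            j=k&(b*sg>.064)&(b*sg<.074)&(abs(a-lo)<.012)
            if j.sum()>2: print("  flange",sg,lo,np.percentile(z[j],[20,50,80]).round(4),j.sum())
    ims.append(s["img"])
A=cv2.resize(ims[0][130:310,250:450],(400,360));B=cv2.resize(ims[2][0:300,150:483],(400,360))
cv2.imwrite("pics/p3.png",np.hstack([A,B])[:,:,::-1])
```

```text
[ 0.42969147 -0.02797812  0.13076487] [ 2.38460176e+00  2.04446751e+00 -3.99560193e-04] [-2.42997575e-01  2.86245084e-01  1.90899773e+00 -6.46162063e-04
  9.46052763e-01 -8.93288444e-02]
tool y yaw -8.782916259374693
TCP in chest -0.2003242429394255 -0.0007609793007367272
side 557 tray in chest [-0.2027 -0.0053] [0.15   0.1222] 89.4
  flange -1 -0.25 [0.0992 0.1006 0.1024] 22
  flange -1 -0.2 [0.0986 0.1007 0.1032] 23
  flange -1 -0.16 [0.0977 0.1003 0.1025] 22
top 203 tray in chest [-0.203  -0.0011] [0.1199 0.1483] 0.2
  flange -1 -0.25 [0.0986 0.1003 0.1013] 23
  flange -1 -0.2 [0.0966 0.101  0.1026] 21
  flange -1 -0.16 [0.0954 0.0984 0.1013] 19
  flange 1 -0.25 [0.0965 0.0984 0.101 ] 7
  flange 1 -0.2 [0.0964 0.1    0.1017] 12
wrist 6421 tray in chest [-0.2016 -0.0014] [0.149  0.1205] 89.9
  flange 1 -0.25 [0.1017 0.1022 0.1028] 536
  flange 1 -0.2 [0.1016 0.1022 0.1027] 599
  flange 1 -0.16 [0.1016 0.1021 0.1028] 559
```

View pics/p3.png

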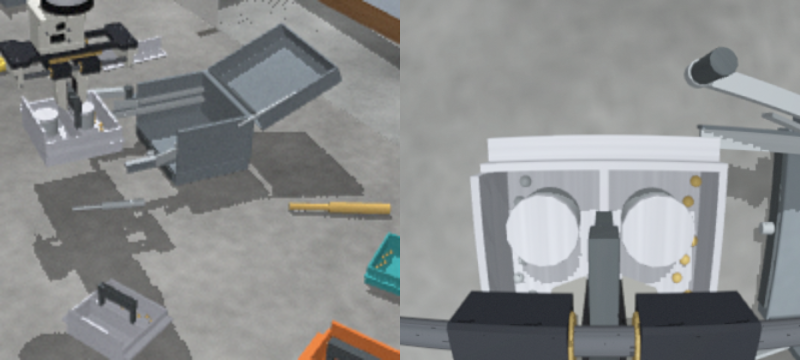

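Left panel: tray at (70,120), square to the mouth. Right panel: tins upright at (545,230) and (655,230). It sits about 1 mm off in y and 41 mm above the runners. I lower it to a gap of about 3.5 mm, correct y, then enter.

Call:
apply_moves(series=[{"linear": [0.0006,0,0.008],"dr": [0,0,0],"hand": 1},{"linear": [0.0006,0,0.013],"dr": [0,0,0],"hand": 1},{"linear": [0,0,0.011],"dr": [0,0,0],"hand": 1},{"linear": [0,0,0.006],"dr": [0,0,0],"hand": 1},{"linear": [0,0,0],"dr": [0,0,0],"hand": 1},{"linear": [0,0.005,0],"dr": [0,0,0],"hand": 1},{"linear": [0,0.01,0],"dr": [0,0,0],"hand": 1},{"linear": [0,0.015,0],"dr": [0,0,0],"hand": 1},{"linear": [0,0.015,0],"dr": [0,0,0],"hand": 1},{"linear": [0,0.01,0],"dr": [0,0,0],"hand": 1},{"linear": [0,0.005,0],"dr": [0,0,0],"hand": 1},{"linear": [0,0,0],"dr": [0,0,0],"hand": 1}])

```text
clock: 11.78
position: [0.4893, -0.0349, 0.0926]
ee_rot: [-2.384, -2.046, 0.0]
wrist_force: [-0.2, -0.4, -6.3]
grip_width: 0.125
grasp_force: 45.0
```

```bash
cat > chk.py <<'E'
from station import env
from h import *
o=env.get_obs();C=np.array([.6278,-.0577]);ex,ey=frame(-8.75)
d=o["position"][:2]-C;print("TCP chest",d@ex,d@ey,o["position"][2],np.round(o["wrist_force"],1))
s=env.snapshot("wrist");P=wcloud(s);Q=P[np.isfinite(P[...,0])];a=(Q[:,:2]-C)@ex;b=(Q[:,:2]-C)@ey;z=Q[:,2]
x0=d@ex
k=(abs(a-x0)<.08)&(abs(b)<.09)&(z>.045)&(z<.072)&(b>.055)
for lo in np.arange(x0-.05,x0+.06,.025):
    j=k&(abs(a-lo)<.012)
    if j.sum()>5:
        f=j&(z<.0685)&(z>.0595);r=j&(z<.0595)
        print("a %.3f"%lo,"flange b",np.percentile(b[f],[2,98]).round(4) if f.sum()>5 else None,"z",np.median(z[f]).round(4) if f.any() else None,"runner n",r.sum(),np.percentile(b[r],[2,98]).round(4) if r.sum()>5 else None)
for lo in(x0-.04,x0,x0+.04):
    j=(abs(a-lo)<.012)&(z>.068)&(z<.08)&(b>.05)&(b<.07)
    if j.sum()>5: print("side wall top",lo.round(3),np.percentile(b[j],[2,98]).round(4),np.median(z[j]).round(4))
E
python3 chk.py
```

```text
TCP chest -0.14037831339915036 0.001427058552159934 0.09259412682755735 [-0.2 -0.4 -6.3]
a -0.190 flange b [0.0627 0.0749] z 0.0642 runner n 10 [0.0551 0.0564]
a -0.165 flange b [0.0631 0.075 ] z 0.0641 runner n 0 None
a -0.140 flange b [0.063  0.0752] z 0.0642 runner n 123 [0.0757 0.0795]
a -0.115 flange b [0.0631 0.0751] z 0.0641 runner n 288 [0.0752 0.0799]
a -0.090 flange b [0.0628 0.088 ] z 0.0641 runner n 317 [0.0557 0.0876]
side wall top -0.18 [0.0594 0.0633] 0.0781
side wall top -0.14 [0.0505 0.0632] 0.0781
side wall top -0.1 [0.0594 0.0633] 0.0779
```

Call:
apply_moves(series=[{"linear": [-0.0006,0.005,0],"dr": [0,0,0],"hand": 1},{"linear": [0,0.008,0],"dr": [0,0,0],"hand": 1},{"linear": [0,0.01,0],"dr": [0,0,0],"hand": 1},{"linear": [0,0.01,0],"dr": [0,0,0],"hand": 1},{"linear": [0,0.01,0],"dr": [0,0,0],"hand": 1},{"linear": [0,0.01,0],"dr": [0,0,0],"hand": 1},{"linear": [0,0.008,0],"dr": [0,0,0],"hand": 1},{"linear": [0,0.004,0],"dr": [0,0,0],"hand": 1},{"linear": [0,0,0],"dr": [0,0,0],"hand": 1}])

```text
clock: 12.95
position: [0.5535, -0.0454, 0.0926]
ee_rot: [-2.384, -2.046, 0.0]
wrist_force: [0.6, -0.3, -6.9]
grip_width: 0.13
grasp_force: 45.0
```

```bash
python3 chk.py
```

```text
TCP chest -0.07532941268569456 0.0008289120896334192 0.09257005467734158 [ 0.6 -0.3 -6.9]
a -0.125 flange b [0.0622 0.0778] z 0.0641 runner n 294 [0.0746 0.08  ]
a -0.100 flange b [0.0625 0.0781] z 0.0641 runner n 321 [0.0746 0.0801]
a -0.075 flange b [0.0625 0.0795] z 0.0641 runner n 303 [0.0751 0.0801]
a -0.050 flange b [0.0623 0.0832] z 0.0641 runner n 60 [0.0745 0.0829]
a -0.025 flange b [0.0559 0.0662] z 0.0641 runner n 5 None
side wall top -0.115 [0.0588 0.0627] 0.078
side wall top -0.075 [0.0505 0.0626] 0.078
side wall top -0.035 [0.0588 0.0698] 0.0769
```

Call:
apply_moves(series=[{"linear": [0,0,0.0015],"dr": [0,0,0],"hand": 1},{"linear": [0,0,0.0012],"dr": [0,0,0],"hand": 1},{"linear": [0,0,0.0006],"dr": [0,0,0],"hand": 1},{"linear": [0,0,0],"dr": [0,0,0],"hand": 1},{"linear": [0,0,0],"dr": [0,0,0],"hand": 1}])

```text
clock: 13.62
position: [0.5534, -0.0454, 0.0895]
ee_rot: [2.384, 2.046, -0.0]
wrist_force: [0.7, 0.6, -7.6]
grip_width: 0.131
grasp_force: 45.0
```

Still no contact (tray weight about 6.5 N); a touch lower.

Call:
apply_moves(series=[{"linear": [0,0,0.0006],"dr": [0,0,0],"hand": 1},{"linear": [0,0,0],"dr": [0,0,0],"hand": 1},{"linear": [0,0,0],"dr": [0,0,0],"hand": 1}])

```text
clock: 14.0
position: [0.5535, -0.0455, 0.0891]
ee_rot: [2.384, 2.045, 0.0]
wrist_force: [-1.8, 0.0, -1.6]
grip_width: 0.129
grasp_force: 45.0
```

Call:
apply_moves(series=[{"linear": [0,0,0.0006],"dr": [0,0,0],"hand": 1},{"linear": [0,0,0],"dr": [0,0,0],"hand": 1},{"linear": [0,0,0],"dr": [0,0,0],"hand": 1}])

```text
clock: 14.38
position: [0.5535, -0.0455, 0.0891]
ee_rot: [2.384, 2.045, 0.001]
wrist_force: [-3.4, -0.0, 6.1]
grip_width: 0.127
grasp_force: 45.0
```

Call:
apply_moves(series=[{"linear": [0,0.004,-0.0006],"dr": [0,0,0],"hand": 1},{"linear": [0,0.008,0],"dr": [0,0,0],"hand": 1},{"linear": [0,0.01,0],"dr": [0,0,0],"hand": 1},{"linear": [0,0.01,0],"dr": [0,0,0],"hand": 1},{"linear": [0,0.01,0],"dr": [0,0,0],"hand": 1},{"linear": [0,0.01,0],"dr": [0,0,0],"hand": 1},{"linear": [0,0.008,0],"dr": [0,0,0],"hand": 1},{"linear": [0,0.006,0],"dr": [0,0,0],"hand": 1},{"linear": [0,0.003,0],"dr": [0,0,0],"hand": 1},{"linear": [0,0,0],"dr": [0,0,0],"hand": 1}])

```text
clock: 15.62
position: [0.6211, -0.0557, 0.0892]
ee_rot: [-2.384, -2.045, 0.001]
wrist_force: [-5.0, 0.6, 3.0]
grip_width: 0.129
grasp_force: 45.0
```

```bash
python3 chk.py
```

```text
TCP chest -0.006907922166286935 0.000911299900428427 0.08915631439783049 [-5.   0.6  3. ]
a -0.057 flange b [0.0564 0.0742] z 0.0609 runner n 49 [0.0551 0.0767]
a -0.032 flange b [0.0623 0.0885] z 0.061 runner n 24 [0.0627 0.0896]
a -0.007 flange b [0.0625 0.0662] z 0.0608 runner n 11 [0.063  0.0655]
a 0.018 flange b [0.0624 0.0664] z 0.0609 runner n 3 None
a 0.043 flange b [0.0558 0.0663] z 0.061 runner n 20 [0.0551 0.0661]
side wall top -0.047 [0.0589 0.0698] 0.0743
side wall top -0.007 [0.0508 0.0699] 0.0743
side wall top 0.033 [0.0589 0.0699] 0.0742
```

Tray origin is at about -0.0085. I'll creep to the stop while watching the force.

Call:
apply_moves(series=[{"linear": [0,0.003,0],"dr": [0,0,0],"hand": 1},{"linear": [0,0.002,0],"dr": [0,0,0],"hand": 1},{"linear": [0,0.0015,0],"dr": [0,0,0],"hand": 1},{"linear": [0,0.001,0],"dr": [0,0,0],"hand": 1},{"linear": [0,0,0],"dr": [0,0,0],"hand": 1},{"linear": [0,0,0],"dr": [0,0,0],"hand": 1}])

```text
clock: 16.42
position: [0.6281, -0.0568, 0.0892]
ee_rot: [-2.383, -2.045, 0.002]
wrist_force: [-7.2, 0.9, 3.7]
grip_width: 0.124
grasp_force: 45.0
```

Call:
apply_moves(series=[{"linear": [0,0.001,0],"dr": [0,0,0],"hand": 1},{"linear": [0,0.001,0],"dr": [0,0,0],"hand": 1},{"linear": [0,0,0],"dr": [0,0,0],"hand": 1},{"linear": [0,0,0],"dr": [0,0,0],"hand": 1}])

```text
clock: 16.92
position: [0.6293, -0.057, 0.0892]
ee_rot: [-2.382, -2.044, 0.004]
wrist_force: [-9.9, 1.8, 6.5]
grip_width: 0.125
grasp_force: 45.0
```

Call:
apply_moves(series=[{"linear": [0,0.001,0],"dr": [0,0,0],"hand": 1},{"linear": [0,0.001,0],"dr": [0,0,0],"hand": 1},{"linear": [0,0,0],"dr": [0,0,0],"hand": 1}])

```text
clock: 17.3
position: [0.6294, -0.0569, 0.0892]
ee_rot: [-2.379, -2.042, 0.008]
wrist_force: [-17.3, 2.4, 10.1]
grip_width: 0.127
grasp_force: 45.0
```

```bash
cat > home.py <<'E'
from station import env
from h import *
C=np.array([.6278,-.0577]);ex,ey=frame(-8.75)
for n in("side","top","wrist"):
    s=env.snapshot(n);np.savez(f"{n}4.npz",**s);P=(wcloud if n=="wrist" else cloud)(s);Q=P[np.isfinite(P[...,0])];a=(Q[:,:2]-C)@ex;b=(Q[:,:2]-C)@ey;z=Q[:,2]
    k=(abs(b)<.058)&(z>.083)&(z<.092)&(a<-.045)&(a>-.09)
    print(n,"front wall top a",k.sum(),np.percentile(a[k],[3,50,97]).round(4) if k.any() else "","z",np.median(z[k]).round(4))
    k=(abs(b)<.058)&(z>.078)&(z<.09)&(a>.04)&(a<.08);print("  rear",k.sum(),np.percentile(a[k],[3,50,97]).round(4) if k.any() else "")
    k=(abs(b)<.058)&(z>.067)&(z<.077)&(a>.045)&(a<.07);print("  tray rear wall top",k.sum(),np.percentile(a[k],[3,50,97]).round(4) if k.any() else "")
    k=(abs(b-.035)<.05)&(z>.105)&(z<.14)&(a<-.05)&(a>-.2)&(b>-.06);print("  tall",k.sum(),np.c_[a,b,z][k].mean(0).round(3) if k.any() else "")
E
python3 home.py
```

```text
side front wall top a 46 [-0.0628 -0.0602 -0.0565] z 0.0871
  rear 54 [0.0561 0.0587 0.0619]
  tray rear wall top 52 [0.0529 0.056  0.0607]
  tall 0 
top front wall top a 10 [-0.061  -0.0583 -0.0573] z 0.0879
  rear 8 [0.0575 0.0591 0.0604]
  tray rear wall top 11 [0.0482 0.0561 0.0596]
  tall 0 
wrist front wall top a 1012 [-0.0594 -0.0563 -0.0551] z 0.0894
  rear 633 [0.0599 0.0603 0.0609]
  tray rear wall top 1126 [0.0534 0.0575 0.0607]
  tall 0
```

The tray is at the stop: force is rising with no travel, and the front wall is at -0.058. I release it and rise.

Call:
apply_moves(series=[{"linear": [0,-0.0015,-0.0005],"dr": [0,0,0],"hand": 1},{"linear": [0,0,0],"dr": [0,0,0],"hand": 0.2},{"linear": [0,0,0],"dr": [0,0,0],"hand": 0.2},{"linear": [0,0,0],"dr": [0,0,0],"hand": 0.2},{"linear": [0,0,0],"dr": [0,0,0],"hand": 0.2},{"linear": [0,0,-0.015],"dr": [0,0,0],"hand": 0.2},{"linear": [0,0,-0.03],"dr": [0,0,0],"hand": 0.2},{"linear": [0,0,-0.04],"dr": [0,0,0],"hand": 0.2},{"linear": [0,0,-0.04],"dr": [0,0,0],"hand": 0.2},{"linear": [0,0,-0.03],"dr": [0,0,0],"hand": 0.2},{"linear": [0,0,0],"dr": [0,0,0],"hand": 0.2}])

```text
clock: 18.82
position: [0.6328, -0.0577, 0.2483]
ee_rot: [2.38, 2.042, 0.007]
wrist_force: [-0.1, 0.7, -1.1]
grip_width: 0.398
grasp_force: 0.0
```

```bash
python3 home.py
python3 - <<'E'
from station import env
from h import *
s=load("wrist4.npz");cv2.imwrite("pics/w4.png",s["img"][:,:,::-1])
C=np.array([.6278,-.0577]);ex,ey=frame(-8.75)
for n in("wrist4.npz","top4.npz","side4.npz"):
    s=load(n);P=(wcloud if n[0]=="w" else cloud)(s);Q=P[np.isfinite(P[...,0])];a=(Q[:,:2]-C)@ex;b=(Q[:,:2]-C)@ey;z=Q[:,2]
    k=(a>-.2)&(a<-.07)&(b>.09)&(b<.22)&(z>.1)&(z<.14)
    print(n,"knob chest",k.sum(),np.c_[a,b,z][k&(z>.122)].mean(0).round(4) if (k&(z>.122)).any() else "",np.c_[a,b,z][k].min(0).round(4),np.c_[a,b,z][k].max(0).round(4))
o=env.get_obs();print(o["position"],o["ee_rot"],(o["position"][:2]-C)@ex,(o["position"][:2]-C)@ey)
E
```

```text
side front wall top a 46 [-0.0624 -0.0606 -0.0565] z 0.0869
  rear 57 [0.0555 0.059  0.0614]
  tray rear wall top 52 [0.0526 0.0565 0.0617]
  tall 0 
top front wall top a 19 [-0.0613 -0.0593 -0.0568] z 0.0872
  rear 11 [0.0582 0.0587 0.0601]
  tray rear wall top 20 [0.0532 0.0574 0.0605]
  tall 0 
wrist front wall top a 493 [-0.0598 -0.0572 -0.0555] z 0.0896
  rear 185 [0.0599 0.0603 0.0608]
  tray rear wall top 581 [0.0462 0.0577 0.0606]
  tall 0 
wrist4.npz knob chest 287 [-0.1465  0.1085  0.1268] [-0.1543  0.1018  0.1007] [-0.1401  0.1159  0.1296]Traceback (most recent call last):
  File "<stdin>", line 8, in <module>
    return umr_minimum(a, axis, None, out, keepdims, initial, where)
ValueError: zero-size array to reduction operation minimum which has no identity
```

View pics/w4.png

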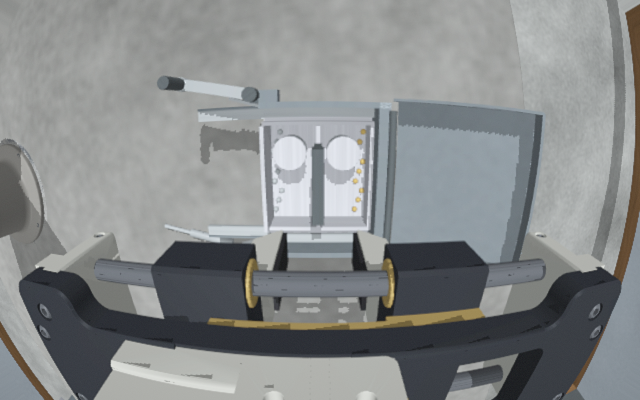

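The tray is home and flush with the rear wall at about (372,170). Both tins stand at (290,153) and (343,153), and the handle is free. The keeper knob at (170,82) is at chest (-0.147,0.109), 79 mm from the pin as it should be. Next I take the knob.

Call:
apply_moves(series=[{"linear": [0.0216,-0.0304,0],"dr": [0,0,0],"hand": 0.2},{"linear": [0.0216,-0.0304,0],"dr": [0,0,0],"hand": 0.2},{"linear": [0.0216,-0.0304,0],"dr": [0,0,0],"hand": 0.2},{"linear": [0.0216,-0.0304,0],"dr": [0,0,0],"hand": 0.2},{"linear": [0.0216,-0.0304,0],"dr": [0,0,0],"hand": 0.2},{"linear": [0,0,0.04],"dr": [0,0,0],"hand": 0.2},{"linear": [0,0,0.04],"dr": [0,0,0],"hand": 0.2},{"linear": [0,0,0.02],"dr": [0,0,0],"hand": 0.2},{"linear": [0,0,0],"dr": [0,0,0],"hand": 0.2},{"linear": [0,0,0],"dr": [0,0,0],"hand": 0.2}])

```text
clock: 20.23
position: [0.4979, 0.0724, 0.1446]
ee_rot: [2.384, 2.045, 0.0]
wrist_force: [1.6, 0.4, 0.5]
grip_width: 0.399
grasp_force: 0.0
```

```bash
cat > knob.py <<'E'
from station import env
from h import *
C=np.array([.6278,-.0577]);ex,ey=frame(-8.75)
o=env.get_obs();d=o["position"][:2]-C;m=R.from_rotvec(o["ee_rot"]).as_matrix()
print("TCP chest",d@ex,d@ey,o["position"][2],"axes",m.round(3).tolist())
for n in("wrist","top"):
    s=env.snapshot(n);np.savez(n+"5.npz",**s);P=(wcloud if n[0]=="w" else cloud)(s);Q=P[np.isfinite(P[...,0])];a=(Q[:,:2]-C)@ex;b=(Q[:,:2]-C)@ey;z=Q[:,2]
    k=(a>-.2)&(a<-.05)&(b>-.05)&(b<.2)&(abs(z-.081)<.01)&(np.hypot(a+.07,b-.092)<.1)
    r=np.hypot(a+.07,b-.092);q=k&(r>.02)&(r<.065)
    if n=="top" or 1:
        ang=np.degrees(np.arctan2(b[q]-.092,a[q]+.07))%360;print(n,"bar angle",q.sum(),np.median(ang) if q.any() else "")
    k=(r>.065)&(r<.095)&(z>.12)&(z<.136);print("  knob top",k.sum(),np.c_[a,b,z][k].mean(0).round(4) if k.any() else "")
E
python3 knob.py
```

```text
TCP chest -0.14816441254210905 0.10884152068610708 0.14462869048343185 axes [[0.152, 0.988, 0.0], [0.988, -0.152, -0.0], [-0.0, 0.0, -1.0]]
wrist bar angle 1158 165.21687122854993
  knob top 454 [-0.1368  0.1044  0.1264]
top bar angle 46 279.4492551387704
  knob top 1 [-0.0027  0.0257  0.1201]
```

Call:
apply_moves(series=[{"linear": [0,0,0.02],"dr": [0,0,0],"hand": 0.2},{"linear": [0,0,0.018],"dr": [0,0,0],"hand": 0.2},{"linear": [0,0,0.008],"dr": [0,0,0],"hand": 0.2},{"linear": [0,0,0],"dr": [0,0,0],"hand": 0.2},{"linear": [0,0,0],"dr": [0,0,0],"hand": 1},{"linear": [0,0,0],"dr": [0,0,0],"hand": 1},{"linear": [0,0,0],"dr": [0,0,0],"hand": 1},{"linear": [0,0,0],"dr": [0,0,0],"hand": 1}], squeeze=12)

```text
clock: 21.32
position: [0.4991, 0.0721, 0.0988]
ee_rot: [2.383, 2.044, 0.003]
wrist_force: [5.4, -1.7, -1.3]
grip_width: 0.151
grasp_force: 12.0
```

Run:
```python
from station import env
from h import *
C=np.array([.6278,-.0577]);ex,ey=frame(-8.75)
o=env.get_obs();d=o["position"][:2]-C;d=np.array([d@ex,d@ey]);print(d,o["position"][2],o["grip_width"]*92,o["wrist_force"])
p=np.array([-.07,.092]);v=d-p;r=np.hypot(*v);t0=np.degrees(np.arctan2(v[1],v[0]))%360;print(r,t0)
T=np.linspace(t0,268,22);K=p+.08*np.c_[np.cos(np.radians(T)),np.sin(np.radians(T))];K=np.vstack([d,K[1:]])
D=np.diff(K,axis=0);print("tool [x=chest y, y=chest x]");print(np.c_[D[:,1],D[:,0]].round(4).tolist())
```

```text
[-0.14696811  0.10875652] 0.09884250858949574 13.84779410293427 [ 5.38308337 -1.72935004 -1.29843989]
0.07877100632215744 167.71794111368743
tool [x=chest y, y=chest x]
[[-0.0063, -0.0023], [-0.0066, -0.0006], [-0.0067, -0.0], [-0.0066, 0.0005], [-0.0066, 0.0011], [-0.0065, 0.0016], [-0.0063, 0.0021], [-0.0061, 0.0027], [-0.0059, 0.0032], [-0.0056, 0.0036], [-0.0053, 0.0041], [-0.0049, 0.0045], [-0.0045, 0.0049], [-0.0041, 0.0053], [-0.0036, 0.0056], [-0.0032, 0.0059], [-0.0027, 0.0061], [-0.0021, 0.0063], [-0.0016, 0.0065], [-0.0011, 0.0066], [-0.0005, 0.0066]]
```

Call:
apply_moves(series=[{"linear": [-0.0063,-0.0012,0],"dr": [0,0,0],"hand": 1},{"linear": [-0.0066,-0.0006,0],"dr": [0,0,0],"hand": 1},{"linear": [-0.0067,0,0],"dr": [0,0,0],"hand": 1},{"linear": [-0.0066,0.0005,0],"dr": [0,0,0],"hand": 1},{"linear": [-0.0066,0.0011,0],"dr": [0,0,0],"hand": 1},{"linear": [-0.0065,0.0016,0],"dr": [0,0,0],"hand": 1},{"linear": [-0.0063,0.0021,0],"dr": [0,0,0],"hand": 1},{"linear": [-0.0061,0.0027,0],"dr": [0,0,0],"hand": 1},{"linear": [-0.0059,0.0032,0],"dr": [0,0,0],"hand": 1},{"linear": [-0.0056,0.0036,0],"dr": [0,0,0],"hand": 1}])

```text
clock: 22.58
position: [0.5045, 0.0093, 0.099]
ee_rot: [2.382, 2.043, 0.012]
wrist_force: [13.4, 9.7, -5.2]
grip_width: 0.147
grasp_force: 12.0
```

```bash
python3 knob.py; python3 -c "
from station import env
o=env.get_obs();print(o['wrist_force'],o['grip_width'])"
```

```text
TCP chest -0.1320561544482214 0.04749599693973333 0.09902476679164096 axes [[0.153, 0.988, 0.008], [0.988, -0.153, 0.002], [0.004, 0.008, -1.0]]
wrist bar angle 2707 218.83626226836375
  knob top 641 [-0.136   0.0533  0.1269]
top bar angle 0 
  knob top 0 
[12.79123076  7.85315376 -5.15817508] 0.15103667692681685
```

Call:
apply_moves(series=[{"linear": [-0.0041,0.0057,0],"dr": [0,0,0],"hand": 1},{"linear": [-0.0049,0.0045,0],"dr": [0,0,0],"hand": 1},{"linear": [-0.0045,0.0049,0],"dr": [0,0,0],"hand": 1},{"linear": [-0.0041,0.0053,0],"dr": [0,0,0],"hand": 1},{"linear": [-0.0036,0.0056,0],"dr": [0,0,0],"hand": 1},{"linear": [-0.0032,0.0059,0],"dr": [0,0,0],"hand": 1}])

```text
clock: 23.42
position: [0.5288, -0.021, 0.0987]
ee_rot: [-2.384, -2.046, 0.0]
wrist_force: [0.1, 3.1, 6.3]
grip_width: 0.151
grasp_force: 12.0
```

```bash
python3 knob.py; python3 -c "
from station import env
o=env.get_obs();print(o['wrist_force'],o['grip_width'])"
```

```text
TCP chest -0.1034169002402325 0.02121915196827661 0.09872539884285972 axes [[0.152, 0.988, -0.0], [0.988, -0.152, 0.0], [0.0, -0.0, -1.0]]
wrist bar angle 2915 248.1220473686631
  knob top 887 [-0.0983  0.028   0.1265]
top bar angle 0 
  knob top 0 
[1.12840903 3.22720398 5.667473  ] 0.14775811769338992
```

Call:
apply_moves(series=[{"linear": [-0.0027,0.0061,0],"dr": [0,0,0],"hand": 1},{"linear": [-0.0021,0.0063,0],"dr": [0,0,0],"hand": 1},{"linear": [-0.0014,0.0065,0],"dr": [0,0,0],"hand": 1},{"linear": [-0.0009,0.005,0],"dr": [0,0,0],"hand": 1},{"linear": [-0.0004,0.004,0],"dr": [0,0,0],"hand": 1},{"linear": [0,0.002,0],"dr": [0,0,0],"hand": 1},{"linear": [0,0,0],"dr": [0,0,0],"hand": 1}])

```text
clock: 24.4
position: [0.5568, -0.034, 0.0985]
ee_rot: [2.384, 2.045, -0.003]
wrist_force: [-0.6, -1.7, 4.4]
grip_width: 0.15
grasp_force: 12.0
```

```bash
python3 knob.py; python3 -c "
from station import env
o=env.get_obs();print(o['wrist_force'],o['grip_width'])"
```

```text
TCP chest -0.07377585905745339 0.012646762856486821 0.09850561548960708 axes [[0.152, 0.988, -0.001], [0.988, -0.152, -0.001], [-0.002, -0.001, -1.0]]
wrist bar angle 2547 270.6816213219222
  knob top 1087 [-0.0665  0.0212  0.1264]
top bar angle 2 320.9681226688757
  knob top 0 
[-2.57223186 -2.75916778  5.09145732] 0.15547728180956527
```

Nearly there; push slowly until it meets the stop.

Call:
apply_moves(series=[{"linear": [0,0.0015,0],"dr": [0,0,0],"hand": 1},{"linear": [0,0.0015,0],"dr": [0,0,0],"hand": 1},{"linear": [0,0.001,0],"dr": [0,0,0],"hand": 1},{"linear": [0,0,0],"dr": [0,0,0],"hand": 1}])

```text
clock: 25.0
position: [0.5607, -0.0344, 0.0985]
ee_rot: [2.384, 2.046, -0.003]
wrist_force: [-2.3, -2.8, 5.3]
grip_width: 0.151
grasp_force: 12.0
```

Call:
apply_moves(series=[{"linear": [0,0.0015,0],"dr": [0,0,0],"hand": 1},{"linear": [0,0,0],"dr": [0,0,0],"hand": 1}])

```text
clock: 25.25
position: [0.562, -0.0346, 0.0984]
ee_rot: [-2.384, -2.046, 0.003]
wrist_force: [-2.2, -1.8, 5.5]
grip_width: 0.144
grasp_force: 12.0
```

Call:
apply_moves(series=[{"linear": [0,0.0015,0],"dr": [0,0,0],"hand": 1},{"linear": [0,0,0],"dr": [0,0,0],"hand": 1}])

```text
clock: 25.5
position: [0.562, -0.0346, 0.0984]
ee_rot: [-2.382, -2.044, 0.006]
wrist_force: [-7.7, -1.5, 9.5]
grip_width: 0.149
grasp_force: 12.0
```

Call:
apply_moves(series=[{"linear": [0,0.001,0],"dr": [0,0,0],"hand": 1},{"linear": [0,0,0],"dr": [0,0,0],"hand": 1},{"linear": [0,-0.0005,0],"dr": [0,0,0],"hand": 0.4},{"linear": [0,0,0],"dr": [0,0,0],"hand": 0.4},{"linear": [0,0,0],"dr": [0,0,0],"hand": 0.4},{"linear": [0,0,-0.01],"dr": [0,0,0],"hand": 0.4},{"linear": [0,0,-0.03],"dr": [0,0,0],"hand": 0.4},{"linear": [0,0,-0.05],"dr": [0,0,0],"hand": 0.4},{"linear": [0,0,-0.05],"dr": [0,0,0],"hand": 0.4},{"linear": [-0.04,0,-0.01],"dr": [0,0,0],"hand": 0.4},{"linear": [-0.04,0,0],"dr": [0,0,0],"hand": 0.4},{"linear": [0,0,0],"dr": [0,0,0],"hand": 0.4}])

```text
clock: 27.0
position: [0.5521, -0.1155, 0.2491]
ee_rot: [2.387, 2.041, 0.0]
wrist_force: [0.6, 0.8, -0.5]
grip_width: 0.301
grasp_force: 0.0
```

```bash
python3 knob.py; python3 home.py; python3 -c "
from h import *
a=load('wrist5.npz')['img'];b=load('side4.npz')['img'][130:310,250:450]
cv2.imwrite('pics/fin.png',np.hstack([cv2.resize(a[:300,130:530],(480,360)),cv2.resize(b,(320,360))])[:,:,::-1])"
```

```text
TCP chest -0.06602489207008733 -0.06859630979665836 0.24909955592415733 axes [[0.155, 0.988, 0.001], [0.988, -0.155, -0.001], [-0.001, 0.001, -1.0]]
wrist bar angle 703 272.95818952010575
  knob top 224 [-0.0566  0.0159  0.1263]
top bar angle 1 281.40061307933775
  knob top 8 [-0.0527  0.0169  0.1258]
side front wall top a 68 [-0.0784 -0.0673 -0.0574] z 0.0875
  rear 56 [0.0566 0.0593 0.0616]
  tray rear wall top 56 [0.0516 0.0567 0.0602]
  tall 34 [-0.073  0.009  0.119]
top front wall top a 15 [-0.0615 -0.0582 -0.0569] z 0.0867
  rear 0 
  tray rear wall top 3 [0.0539 0.0544 0.0555]
  tall 6 [-0.068  0.012  0.126]
wrist front wall top a 933 [-0.0749 -0.0597 -0.0557] z 0.0892
  rear 410 [0.0595 0.0603 0.0612]
  tray rear wall top 654 [0.0526 0.0573 0.0607]
  tall 178 [-0.07   0.012  0.128]
```

View pics/fin.png

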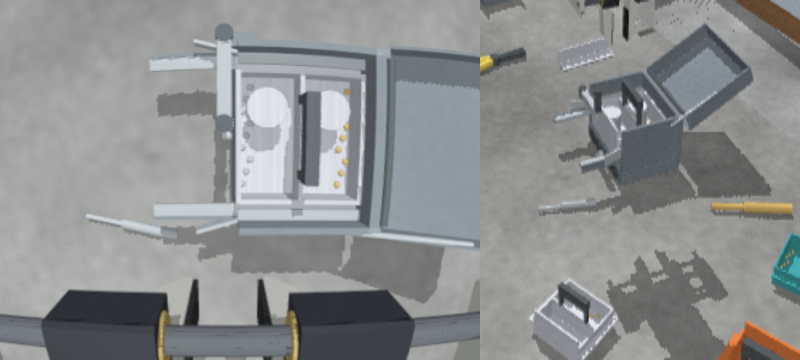

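The tray is home, with tins upright at (267,107) and (330,110). The bar lies straight across the mouth with its knob at (225,122), chest (-0.070,0.012), exactly the closed position. The tools have not moved and the arm is clear, so I hand in.

```bash
python3 -c "
from station import env
print(env.finish_job())"
```

```text
the job is handed in; nothing more can be done
None
```

The tray is fully home in the chest with both tins standing, the keeper bar was then swung across to its stop, the tools were left where they lay, and the job was handed in at about 27 s.

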